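Secure the rock-specimen case with the snap hook

TASK

Take the red-handled snap hook out of its wooden holder and push it, mouth down and square across the bar, onto the steel eye on the specimen case until the bar is inside the hook and the sprung gate has flicked shut under it. Then tug the hook upwards (about 5 to 10 N) so that the shut gate takes the pull, lower it again and let go, leaving it hanging at rest on the bar, handle up. Never press or pull on the eye with more than 25 N, and leave the rocks and other things on the bench where they are.

Things in the scene. Friction and masses are not known exactly. Their poses are not given: they have to be found in the camera images.
- hook: Steel snap hook, 98 mm tall, 38 mm wide (x), 16 mm thick (y), 0.16 kg. Origin: middle of the crown, the underside of the closed end, where the bar bears when it hangs. z points up to the handle. The crown is arched, its corners sloping at 45 degrees, so the bar slides to its middle. Heaviest below the crown, so it hangs upright by itself. In the holder it stands upright, mouth down, origin 44 mm above the bench.
- hook_handle (a point): Middle of the grip on the hook's light red plastic handle, 40 mm above the hook's origin. The handle is a block 24 mm (x) by 16 mm (y), from 8 to 60 mm above the hook's origin. Axes as the hook.
- hook_mouth (a point): Middle of the hook's open mouth, level with the ends of its two legs, 38 mm below the crown. Between the legs it is 18 mm wide along x (-9 to 9 mm); in the lowest 8 mm the legs' inner faces flare out to a 28 mm wide entrance. Axes as the hook.
- gate: Brass gate closing the mouth, 21 by 12 by 3 mm, sprung shut. Origin: its hinge, at (-12, 0, -28) mm in the hook's frame; x along the gate, parallel to the hook's x when shut. It swings only up and inwards, to 1.5 rad. A bar pushed in from below lifts it against about 5 to 12 N (more near the hinge); it flicks shut when the bar's axis is 14 to 7 mm below the crown; 3 to 9 mm later the bar meets the crown, a hard stop.
- gate_tip (a point): Free end of the gate, 21 mm along the gate's x from its hinge.
- case: Closed blue rock-specimen case with dark corner guards, fixed to the bench: 174 mm (x) by 124 mm (y), 70 mm high. Origin: centre of its underside, on the bench. The steel eye stands in a yellow plate in the middle of its lid. The hook goes on with its x along the case's x (either way round), one leg on each side of the eye's bar.
- eye_foot (a point): Point on the case's lid straight below the middle of the eye's bar; axes as the case. The eye is a stiff upright loop of 7 mm round steel: two uprights 52 mm apart joined by a level bar along y. It is screwed up or down: the bar's upper side is 44 to 60 mm above this point; where in between is not measured and must be seen or felt.
- holder: Wooden holder, fixed: 62 mm (x) by 40 mm (y), 36 mm high, with a pocket 42 by 20 mm, floor 6 mm above the bench, in which the hook stands (same axes). Origin: centre of its underside.
- rock_ochre: Ochre rock, 55 mm wide, 40 mm high, near the holder; origin: centre of its underside. Not to be moved.
- rock_grey: Grey rock, 60 mm wide, 36 mm high; origin: centre of its underside. Not to be moved.
- rock_brown: Brown rock, 48 mm wide, 32 mm high; origin: centre of its underside. Not to be moved.
- rock_red: Small dark red rock, 36 mm wide, 24 mm high; origin: centre of its underside. Not to be moved.
- pen: Pen, 130 mm long, 12 mm high, lying beside the case; origin: centre of its underside. Not to be moved.
- phone: Phone, 150 by 74 by 9 mm, lying flat; origin: centre of its underside. Not to be moved.
- lens: Hand lens, 42 mm round frame with a short handle, 16 mm high; origin: centre of its underside. Not to be moved.
There are look-alikes about, which are no part of the job. Of the things shaped like the hook, the steel one is meant.

How it is judged:
On the way, in this order (a step that is already met when the one before it is completed fails the run):
1. the hook is lifted clear of its holder (height (world z) of hook above 0.085 m and z of hook in the frame of holder above 0.08 m), for 0.1 s.
2. the bar is inside the hook and the gate is shut beneath it (horizontal distance between hook and eye_foot below 0.015 m and z of hook in the frame of eye_foot between 0.036 and 0.07 m and angle between hook's own z axis and vertical below 0.6 rad and angle between the x axis of hook and the x axis of case, either way round below 0.4 rad and angle between the x axis of gate and the x axis of hook, either way round below 0.15 rad), for 0.1 s.
3. the hook is tugged upwards: the shut gate pulls on the bar with more than 3 N (contact force between gate and case above 3 N and angle between the x axis of gate and the x axis of hook, either way round below 0.25 rad and horizontal distance between hook and eye_foot below 0.02 m), for 0.1 s.
At the end, for the whole second after the job is handed in: The hook hangs at rest on the bar with the bar inside it and the gate shut (within 0.15 rad): crown 36 to 70 mm above the lid and within 15 mm sideways of the eye's middle, handle up within 0.6 rad, hook square across the bar within 0.4 rad, its weight on the eye (all of step 2 and linear speed of hook below 0.02 m/s and contact force between hook and case above 0.6 N); the robot touches nothing.
It fails at once if the hook presses or pulls on the eye or case with more than 25 N (contact force between hook and case above 25 N).
It fails at once if a rock, the pen, the phone or the hand lens is moved by more than 20 mm (distance of any of rock_ochre, rock_grey, rock_brown, rock_red, pen, phone, lens from where it was at the start of the episode above 0.02 m).
It also fails if it takes over 58 s, if anything falls off the work surface, if the arm or the gripper's body presses on something with over 40 N, if the wrist force passes 120 N, or if a joint passes its speed limit or range.

ROBOT

A 6-joint arm with a two-finger parallel gripper is mounted at the origin on the work surface. World frame = base frame: x ahead of the robot, y to its left, z up, the work surface at z = 0. Lengths are in m, angles in rad, forces in N, time in s.
With the tool pointing down it reaches from about 0.35 to 1 m from the base axis. Payload 7.1 kg.
Tool frame: the origin (TCP) lies at the centre of the arm's flange, where the gripper is bolted on; the fingertips stand 173 mm ahead of it and the grasp point (between the pads) lies 155 mm ahead of it; z points along the fingers, y is the line along which they close (so a half turn about z gives the same grasp; the last joint's range is limited). The gripper opens to 85 mm and grips with 20 to 120 N. Pads are 22 mm wide; open, the fingers measure 114 mm over their backs; the gripper's body (76 mm by 85 mm) begins 54 mm behind the grasp point. The pads swing forward as they close: fully open they stand 13 mm farther back than shut.
Start: joints at [1.304, 0.423, 1.63, -0, 1.089, -0.019], TCP at [0.153, 0.606, 0.405] pointing down, gripper open.
Joint ranges: [-3, 3], [-0.9, 2.11], [0.09, 2.58], [-1.31, 4.45], [0.11, 2.69], [-2.54, 2.54]. Speed limits (rad/s): [2.39, 2.39, 3.01, 3.14, 3.14, 3.14].

INTERFACE

Orientations are given as [roll, pitch, yaw] about the fixed x, y, z axes, in that order (R = Rz(yaw) Ry(pitch) Rx(roll)).
In Python, from workcell import monitor, eyes, ctrl gives the robot as it stands.
- The arm moves only by the tool drive_tool, never from a script. Its arguments are lists of equal length, an entry for each row: "translation": the shift along the tool's x, y, z in cm, a list of three; "spin": the turn about the tool's z in degrees; "jaw": the opening, from -1 (shut) to 1 (fully open), so that 0 is half open. A call has exactly 8 rows; each row is the pose to reach, as a shift and turn from the pose commanded when the call began, along the tool's axes at that moment; what a row does not reach only later rows make up. A row lasts 1/8 s, in which the tool goes at most 62.5 mm and 10.7 degrees, less where a joint would pass 70% of its speed; a pose out of reach is approached as far as the arm can. A call with a gripper value outside its range is refused whole. The fingers move at their own pace and stop on an object; "grip_force" is the grip in N (left out, the last holds). Time passes only in rows, so rows that repeat a pose let the fingers close, or fill a call up. It gives the time, the measured TCP pose, the force, the opening and the grip force at its end, in the units of the state.
- monitor.state(): the state, without advancing time (a new reading comes with each control period).
- eyes.read_camera(name): name is "side" or "top"; returns a dict with "image" (400x640x3 uint8, red, green, blue), "intrinsics" (3x3 intrinsics, pixels), "world_from_camera" (4x4, takes a point from camera to world coordinates). Camera axes: x right, y up, looking along -z (the intrinsics and any distortion apply to the point x, -y, -z); pixel columns grow to the right and rows downward; lengths in m; the calibration is good to about 2 mm. A picture is of the moment at which its call begins. There is no depth.
- ctrl.close_job(): hands the job in; it is judged then, once.
The state is a dict: "t": time; "joint_positions": joint angles; "qd": joint speeds; "joint_efforts": joint torques, N m; "eef_pos": TCP position; "tcp_rot": TCP orientation; "contact_force": force on the tool from outside, world axes, zero at the start; "wrist_torque": the same for the moment, N m; "gripper_width": finger opening in m; "grip_force": force on a finger pad.
Only numpy, scipy, OpenCV 4.12 (cv2) and the standard library are available. Lean on these libraries where they do the work, as an engineer would, in place of code of your own. Each camera call takes 0.05 s, during which the arm holds its last target. There are 200 camera calls.

## Working session

There is one attempt and no reset: what is moved stays moved. The work goes in short steps, Python scripts to look and compute and a tool call to move; the robot and the scene stay as the last step left them, time stands still between calls to the robot, and variables do not carry over. Pictures are saved under pics/ and viewed, at most 10 in all, crops included, and the job is handed in when it is done.

Besides the shell and the picture viewer there is one more tool, called after "Emit:" as name(argument=value, ...), one argument or row to a line, values as JSON. drive_tool: Moves the arm, as the interface text tells. Its arguments: {"type":"object","properties":{"translation":{"type":"array","items":{"type":"array","items":{"type":"number"}}},"spin":{"type":"array","items":{"type":"number"}},"jaw":{"type":"array","items":{"type":"number"}},"grip_force":{"type":"number"}},"required":["translation","spin","jaw"]}

```bash
mkdir -p pics; ls; cat > h.py <<'E'
import numpy as np,cv2
from workcell import monitor,eyes,ctrl
def grab(n,f=None):
    d=eyes.read_camera(n)
    if f: cv2.imwrite('pics/'+f,cv2.cvtColor(d['image'],cv2.COLOR_RGB2BGR))
    np.savez('/tmp/%s.npz'%n,**{k:np.array(v) for k,v in d.items()})
    return d
def load(n): return np.load('/tmp/%s.npz'%n)
def ray(d,u,v):
    K=np.array(d['intrinsics']);T=np.array(d['world_from_camera'])
    x,y,_=np.linalg.inv(K)@[u,v,1]
    return T[:3,3],T[:3,:3]@np.array([x,-y,-1])
def onz(d,u,v,z):
    o,r=ray(d,u,v);return o+r*(z-o[2])/r[2]
def tri(d1,p1,d2,p2):
    o1,r1=ray(d1,*p1);o2,r2=ray(d2,*p2)
    s=np.linalg.lstsq(np.c_[r1,-r2],o2-o1,rcond=None)[0]
    a,b=o1+s[0]*r1,o2+s[1]*r2
    return (a+b)/2,np.linalg.norm(a-b)
def proj(d,p):
    K=np.array(d['intrinsics']);T=np.array(d['world_from_camera'])
    c=T[:3,:3].T@(np.array(p)-T[:3,3]);q=K@[c[0]/-c[2],-c[1]/-c[2],1];return q[:2]
E
python3 - <<'E'
from h import *
for n in('top','side'):
    d=grab(n,n+'0.png');print(n,{k:np.round(v,3).tolist() for k,v in d.items() if k!='image'})
print(monitor.state())
E
```

```text
pics
top {'intrinsics': [[481.934, 0.0, 324.099], [0.0, 481.934, 201.417], [0.0, 0.0, 1.0]], 'world_from_camera': [[-0.015, 0.996, -0.091, 0.533], [-1.0, -0.017, -0.019, 0.018], [-0.021, 0.09, 0.996, 1.085], [0.0, 0.0, 0.0, 1.0]]}
side {'intrinsics': [[391.252, 0.0, 321.126], [0.0, 391.252, 201.441], [0.0, 0.0, 1.0]], 'world_from_camera': [[0.823, 0.425, -0.377, 0.253], [-0.568, 0.605, -0.558, -0.525], [-0.01, 0.673, 0.739, 0.803], [0.0, 0.0, 0.0, 1.0]]}
{'t': 0.1, 'joint_positions': array([ 1.30403458e+00,  4.23761040e-01,  1.63062017e+00,  1.67992060e-05,
        1.08862716e+00, -1.89900451e-02]), 'qd': array([ 0.00033523, -0.00198832,  0.0006762 , -0.00148226, -0.00180619,
       -0.0007277 ]), 'joint_efforts': array([ 1.58466987e-04, -5.58431911e+01, -2.82445228e+01, -9.78692583e-05,
        3.03560904e-03, -3.74034789e-05]), 'eef_pos': array([0.1531761 , 0.60566987, 0.40402278]), 'tcp_rot': array([-3.14017747e+00, -4.17532041e-05,  2.89381312e+00]), 'contact_force': array([ 0.08246531,  0.71949066, -0.48529399]), 'wrist_torque': array([ 0.02214245, -0.01916649,  0.01695984]), 'grip_force': 0.0, 'gripper_width': 0.08533578736708226}
```

View pics/top0.png

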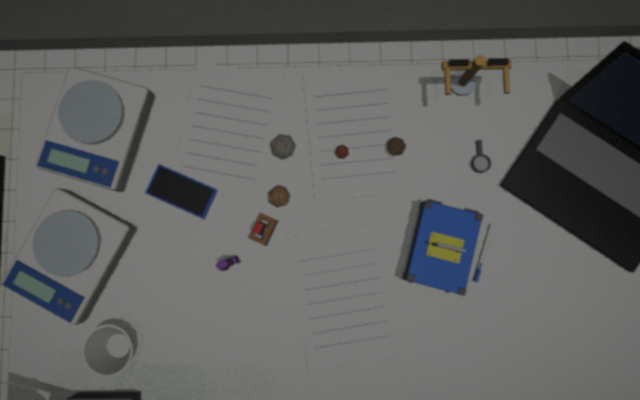

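View pics/side0.png

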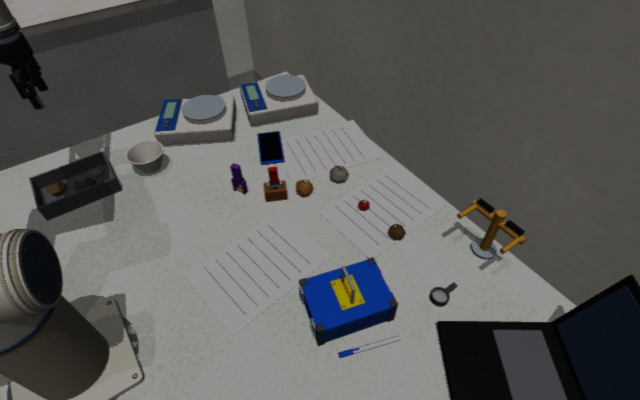

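Both views show two hook-shaped things. The red-handled one stands in the wooden holder at top (262,229) and side (273,180). The purple one is at top (228,262) and side (238,178), and it is a look-alike. The red rock at top (342,152) is only a rock. I choose the red-handled hook and check it in one close crop.

```bash
python3 - <<'E'
from h import *
t,s=load('top'),load('side')
def crop(d,x,y,w,h,W,H):return cv2.resize(d['image'][y:y+h,x:x+w,::-1],(W,H),interpolation=cv2.INTER_CUBIC)
a=np.hstack([crop(t,230,205,64,48,400,300),crop(s,240,155,64,48,400,300)])
b=np.hstack([crop(t,400,195,100,75,400,300)[:300],crop(s,290,240,112,84,400,300)])
im=np.vstack([a,b]);im=cv2.convertScaleAbs(im,alpha=1.6)
cv2.imwrite('pics/crop1.png',im)
for n,d,box in(('top',t,(230,205,64,48)),('side',s,(240,155,64,48)),('topc',t,(400,195,100,105)),('sidec',s,(290,240,120,110))):
    x,y,w,h=box;I=cv2.cvtColor(d['image'][y:y+h,x:x+w],cv2.COLOR_RGB2HSV);H,S,V=cv2.split(I)
    if 'c' in n: ms={'yel':(H>20)&(H<35)&(S>150)&(V>70),'blue':(H>105)&(H<130)&(S>150)&(V>50)}
    else: ms={'red':((H<5)|(H>172))&(S>180)&(V>70),'wood':(H>=6)&(H<16)&(S>100)&(V>40)}
    for k,m in ms.items():
        nn,l,st,c=cv2.connectedComponentsWithStats(m.astype(np.uint8))
        if nn<2:continue
        i=1+np.argmax(st[1:,4]);p=np.argwhere(l==i)[:,::-1].astype(np.float32)
        print(n,k,st[i,4],st[i,:4]+[x,y,0,0],np.round(c[i]+[x,y],1),'rect',np.round(cv2.boxPoints(cv2.minAreaRect(p))+[x,y],1).tolist())
E
```

```text
top wood 233 [250 214  26  30] [264.2 229.4] rect [[249.0, 237.1], [260.1, 213.3], [275.9, 220.7], [264.8, 244.5]]
side red 29 [269 167   8   5] [272.3 168.9] rect [[268.4, 167.6], [275.6, 166.4], [276.2, 170.0], [269.0, 171.2]]
side wood 211 [264 181  23  19] [276.1 190.7] rect [[263.1, 183.1], [285.0, 180.7], [286.9, 198.3], [265.1, 200.8]]
topc yel 142 [432 247  27  13] [444.5 253. ] rect [[430.3, 253.8], [432.3, 245.8], [458.6, 252.4], [456.6, 260.4]]
topc blue 3460 [408 203  72  89] [443.6 247. ] rect [[405.7, 280.0], [424.9, 200.6], [481.6, 214.3], [462.4, 293.7]]
sidec yel 577 [331 276  33  34] [346.4 292.8] rect [[330.3, 281.7], [351.3, 272.7], [363.8, 301.8], [342.8, 310.8]]
sidec blue 3477 [302 261  92  71] [346.6 296.2] rect [[298.6, 281.2], [378.3, 254.0], [396.6, 307.6], [317.0, 334.9]]
```

View pics/crop1.png

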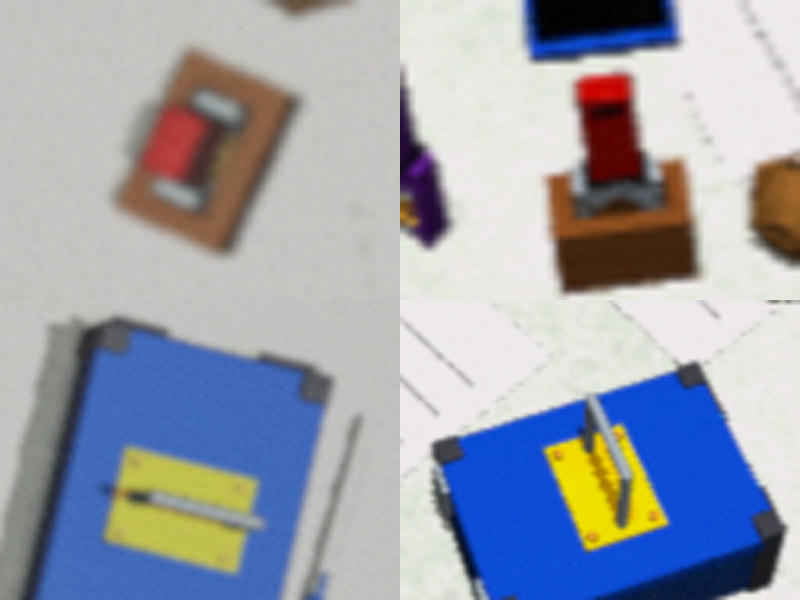

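The crop confirms the choice: steel legs and a red handle, standing upright in the wooden pocket. Handle top centres are at top (257.7,227.9) and side (272.8,169.1). The eye bar's middle is at top (451.5,247.5) and side (349.1,279.2).

```bash
python3 - <<'E'
from h import *
t,s=load('top'),load('side')
print('handle top',tri(t,(257.7,227.9),s,(272.8,169.1)))
print('bar mid',tri(t,(451.5,247.5),s,(349.1,279.2)))
print('bar ends',tri(t,(437,244.2),s,(343.8,267.4)),tri(t,(466.2,250.8),s,(354.4,289.8)))
pc=lambda u,v:(400+u/4,195+(v-300)/4)
P=[onz(t,*pc(*q),.0705) for q in((125,447),(258,480),(237,572),(105,540))]
print('plate top view',np.mean(P,0),[np.round(p,3) for p in P])
sc=lambda u,v:(290+(u-400)/3.571,240+(v-300)/3.571)
P=[onz(s,*sc(*q),.0705) for q in((545,448),(622,426),(668,522),(587,550))]
print('plate side',np.mean(P,0),[np.round(p,3) for p in P])
for a,b in((0,1),(3,2)):print('yaw y',np.degrees(np.arctan2(*(P[a]-P[b])[:2])))
hc=lambda u,v:(230+u/6.25,205+v/6.25)
W=[onz(t,*hc(*q),.036) for q in((190,48),(298,96),(228,252),(116,203))]
print('holder top rim, centre',np.mean(W,0),[np.round(w,3) for w in W])
d=W[0]-W[3];e=W[1]-W[2];print('hook x yaw',[np.degrees(np.arctan2(v[1],v[0])) for v in(d,e)],np.linalg.norm(d),np.linalg.norm(W[0]-W[1]))
l=[onz(t,*hc(*q),.044) for q in((217,107),(178,193))];d=l[0]-l[1];print('legs',np.mean(l,0),np.degrees(np.arctan2(d[1],d[0])))
sh=lambda u,v:(240+(u-400)/6.25,155+v/6.25)
W=[onz(s,*sh(*q),.036) for q in((547,178),(683,162),(697,217),(558,233))]
print('holder side',np.mean(W,0))
B=[onz(t,*q,.07) for q in((424.9,200.6),(481.6,214.3),(462.4,293.7),(405.7,280))];d=B[0]-B[3];print('case',np.mean(B,0),np.degrees(np.arctan2(d[1],d[0])))
E
```

```text
handle top (array([0.57130097, 0.17319506, 0.10174074]), np.float64(0.002901487026351912))
bar mid (array([ 0.52575835, -0.21462514,  0.12233089]), np.float64(0.002925824283334532))
bar ends (array([ 0.53309207, -0.1864706 ,  0.12267985]), np.float64(0.0038699557297697416)) (array([ 0.51843657, -0.24166381,  0.1271654 ]), np.float64(0.0017972538487330135))
plate top view [ 0.52444536 -0.21347549  0.0705    ] [array([ 0.557, -0.185,  0.07 ]), array([ 0.539, -0.254,  0.07 ]), array([ 0.492, -0.241,  0.07 ]), array([ 0.509, -0.173,  0.07 ])]
plate side [ 0.52668908 -0.21380844  0.0705    ] [array([ 0.512, -0.173,  0.07 ]), array([ 0.559, -0.188,  0.07 ]), array([ 0.542, -0.253,  0.07 ]), array([ 0.493, -0.241,  0.07 ])]
yaw y -73.027542054612
yaw y -75.34432181390918
holder top rim, centre [0.57006434 0.17204839 0.036     ] [array([0.606, 0.178, 0.036]), array([0.588, 0.14 , 0.036]), array([0.534, 0.165, 0.036]), array([0.552, 0.204, 0.036])]
hook x yaw [np.float64(-25.844267772429923), np.float64(-24.643798243592325)] 0.0596902504401048 0.041596831072264556
legs [0.56970142 0.1745189  0.044     ] -24.77467300584626
holder side [0.57322444 0.17248135 0.036     ]
case [ 0.52563579 -0.21021287  0.07      ] -15.35344929985847
```

Emit:
drive_tool(
  translation=[
    [-5, -3, 1],
    [-10, -6.2, 2],
    [-15, -9.3, 4],
    [-20, -12.4, 5],
    [-25, -15.5, 6],
    [-30, -18.6, 7],
    [-35, -21.7, 8],
    [-40, -24.8, 9],
  ],
  spin=[2, 4, 6, 8, 10, 10.8, 10.8, 10.8],
  jaw=[1, 0.8, 0.6, 0.4, 0.2, 0.2, 0.2, 0.2],
  grip_force=60,
)

```text
t: 1.1
eef_pos: [0.4813, 0.2658, 0.3143]
tcp_rot: [-3.141, -0.0, 2.705]
contact_force: [-0.5, 1.3, -0.5]
gripper_width: 0.051
grip_force: 0.0
```

Emit:
drive_tool(
  translation=[
    [-3, -1.2, 0],
    [-6, -2.3, 0],
    [-9, -3.5, 0.5],
    [-12.2, -4.7, 1],
    [-12.2, -4.7, 1],
    [-12.2, -4.7, 1],
    [-12.2, -4.7, 1],
    [-12.2, -4.7, 1],
  ],
  spin=[0, 0, 0, 0, 0, 0, 0, 0],
  jaw=[0.2, 0.2, 0.2, 0.2, 0.2, 0.2, 0.2, 0.2],
)

```text
t: 2.1
eef_pos: [0.5705, 0.1739, 0.3049]
tcp_rot: [3.142, -0.0, 2.706]
contact_force: [0.1, -0.3, 0.2]
gripper_width: 0.051
grip_force: 0.0
```

```bash
python3 - <<'E'
from h import *
s=grab('side')
im=cv2.resize(s['image'][110:230,200:360,::-1],(800,600),interpolation=cv2.INTER_CUBIC)
cv2.imwrite('pics/c2.png',cv2.convertScaleAbs(im,alpha=1.5))
st=monitor.state();print(st['eef_pos'],st['tcp_rot'],st['contact_force'])
p=st['eef_pos']-[0,0,.155];print('grasp pt',(proj(s,p)-[200,110])*5)
E
```

```text
[0.57056023 0.17380196 0.30485409] [ 3.14155914e+00 -1.42173131e-05  2.70622808e+00] [-0.07420315 -0.37626632  0.17889353]
grasp pt [349.68982904 225.98355813]
```

View pics/c2.png

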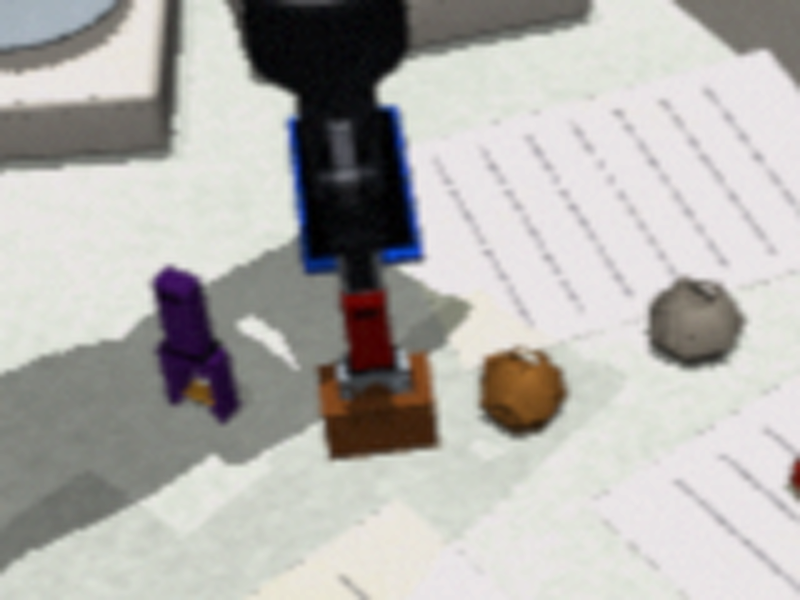

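The fingers at about (362,270) stand square over the red handle at (367,300), and nothing else is near. I'll descend and grip.

Emit:
drive_tool(
  translation=[
    [0, 0, 2],
    [0, 0, 4],
    [0, 0, 5.5],
    [0, 0, 6.6],
    [0, 0, 6.6],
    [0, 0, 6.6],
    [0, 0, 6.6],
    [0, 0, 6.6],
  ],
  spin=[0, 0, 0, 0, 0, 0, 0, 0],
  jaw=[0.2, 0.2, 0.2, 0.2, 0.2, -0.2, -0.6, -1],
)

```text
t: 3.15
eef_pos: [0.5712, 0.1733, 0.2393]
tcp_rot: [3.141, 0.001, 2.705]
contact_force: [-0.1, 0.8, 1.4]
gripper_width: 0.0154
grip_force: 59.5
```

Emit:
drive_tool(
  translation=[
    [0, 0, 0],
    [0, 0, 0],
    [0, 0, 0],
    [0, 0, -1],
    [0, 0, -3],
    [0, 0, -5],
    [0, 0, -7],
    [0, 0, -10],
  ],
  spin=[0, 0, 0, 0, 0, 0, 0, 0],
  jaw=[-1, -1, -1, -1, -1, -1, -1, -1],
)

```text
t: 4.15
eef_pos: [0.5702, 0.1728, 0.3396]
tcp_rot: [-3.14, -0.002, 2.705]
contact_force: [-0.2, 0.9, -1.8]
gripper_width: 0.0154
grip_force: 59.7
```

Emit:
drive_tool(
  translation=[
    [0, 0, -3],
    [-1, -3, -6],
    [-2.5, -8, -6],
    [-4.3, -13, -6],
    [-6, -18, -6],
    [-7.6, -23, -6],
    [-9.3, -28, -6],
    [-11, -33, -6],
  ],
  spin=[0, -2, -4, -6, -8, -10, -10.3, -10.3],
  jaw=[-1, -1, -1, -1, -1, -1, -1, -1],
)

```text
t: 5.15
eef_pos: [0.5301, -0.1741, 0.3997]
tcp_rot: [-3.141, -0.0, 2.885]
contact_force: [0.9, -0.7, -0.9]
gripper_width: 0.0154
grip_force: 59.6
```

Emit:
drive_tool(
  translation=[
    [-0.2, -1.5, 0],
    [-0.4, -3, 0],
    [-0.6, -4, 0],
    [-0.6, -4, 0],
    [-0.6, -4, 0],
    [-0.6, -4, 0],
    [-0.6, -4, 0],
    [-0.6, -4, 0],
  ],
  spin=[0, 0, 0, 0, 0, 0, 0, 0],
  jaw=[-1, -1, -1, -1, -1, -1, -1, -1],
)

```text
t: 6.15
eef_pos: [0.5269, -0.2123, 0.3987]
tcp_rot: [3.142, -0.0, 2.885]
contact_force: [0.2, -0.0, -1.9]
gripper_width: 0.0156
grip_force: 59.7
```

```bash
python3 - <<'E'
from h import *
s=grab('side');t=grab('top')
a=cv2.resize(s['image'][220:320,290:410,::-1],(480,400),interpolation=cv2.INTER_CUBIC)
b=cv2.resize(t['image'][200:300,400:480,::-1],(320,400),interpolation=cv2.INTER_CUBIC)
cv2.imwrite('pics/c3.png',cv2.convertScaleAbs(np.hstack([a,b]),alpha=1.5))
st=monitor.state();print(st['eef_pos'],st['tcp_rot'],st['contact_force'])
p=st['eef_pos']-[0,0,.195];print('crown, mouth, handle px',[(proj(s,p-[0,0,q])-[290,220])*4 for q in(0,.038,-.04)])
E
```

```text
[ 0.52684564 -0.21246987  0.39874426] [-3.14155838e+00  1.43019362e-05  2.88523121e+00] [ 0.59903976  0.96413841 -1.76197612]
crown, mouth, handle px [array([239.91051725, 139.60321035]), array([236.35035851, 185.06113299]), array([243.97064467,  87.76143258])]
```

View pics/c3.png

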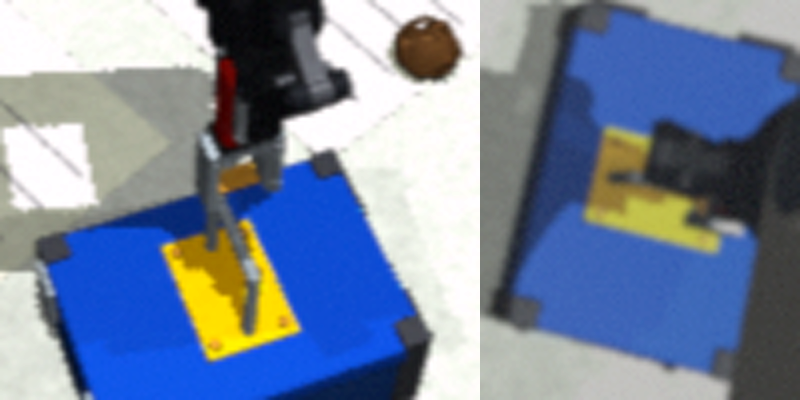

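The hook hangs upright over the bar. Its legs at (208,190) and (272,170) straddle the bar line, and the mouth is near the predicted (236,185). I'll lower it.

Emit:
drive_tool(
  translation=[
    [0.1, -0.2, 1],
    [0.1, -0.2, 2],
    [0.1, -0.2, 3],
    [0.1, -0.2, 3.6],
    [0.1, -0.2, 4],
    [0.1, -0.2, 4.3],
    [0.1, -0.2, 4.6],
    [0.1, -0.2, 4.6],
  ],
  spin=[0, 0, 0, 0, 0, 0, 0, 0],
  jaw=[-1, -1, -1, -1, -1, -1, -1, -1],
)

```text
t: 7.25
eef_pos: [0.5255, -0.2143, 0.353]
tcp_rot: [-3.142, 0.0, 2.885]
contact_force: [-0.7, 0.5, 0.0]
gripper_width: 0.0155
grip_force: 60.0
```

Emit:
drive_tool(
  translation=[
    [0, 0, 0.1],
    [0, 0, 0.2],
    [0, 0, 0.3],
    [0, 0, 0.4],
    [0, 0, 0.5],
    [0, 0, 0.6],
    [0, 0, 0.6],
    [0, 0, 0.6],
  ],
  spin=[0, 0, 0, 0, 0, 0, 0, 0],
  jaw=[-1, -1, -1, -1, -1, -1, -1, -1],
)

```text
t: 8.25
eef_pos: [0.5258, -0.2144, 0.3473]
tcp_rot: [-3.141, 0.002, 2.885]
contact_force: [0.1, 1.3, 6.7]
gripper_width: 0.0154
grip_force: 60.7
```

Emit:
drive_tool(
  translation=[
    [0, 0, 0.1],
    [0, 0, 0.2],
    [0, 0, 0.3],
    [0, 0, 0.4],
    [0, 0, 0.5],
    [0, 0, 0.6],
    [0, 0, 0.7],
    [0, 0, 0.8],
  ],
  spin=[0, 0, 0, 0, 0, 0, 0, 0],
  jaw=[-1, -1, -1, -1, -1, -1, -1, -1],
)

```text
t: 9.25
eef_pos: [0.5253, -0.2143, 0.3391]
tcp_rot: [-3.141, 0.0, 2.885]
contact_force: [-2.4, 0.6, 7.5]
gripper_width: 0.0153
grip_force: 61.1
```

Emit:
drive_tool(
  translation=[
    [0, 0, 0.1],
    [0, 0, 0.2],
    [0, 0, 0.3],
    [0, 0, 0.4],
    [0, 0, 0.5],
    [0, 0, 0.6],
    [0, 0, 0.6],
    [0, 0, 0.6],
  ],
  spin=[0, 0, 0, 0, 0, 0, 0, 0],
  jaw=[-1, -1, -1, -1, -1, -1, -1, -1],
)

```text
t: 10.25
eef_pos: [0.5248, -0.2141, 0.3324]
tcp_rot: [3.141, -0.002, 2.885]
contact_force: [-4.6, 0.6, 3.8]
gripper_width: 0.0157
grip_force: 60.8
```

Emit:
drive_tool(
  translation=[
    [0, 0, 0.05],
    [0, 0, 0.1],
    [0, 0, 0.15],
    [0, 0, 0.2],
    [0, 0, 0.25],
    [0, 0, 0.25],
    [0, 0, 0.25],
    [0, 0, 0.25],
  ],
  spin=[0, 0, 0, 0, 0, 0, 0, 0],
  jaw=[-1, -1, -1, -1, -1, -1, -1, -1],
)

```text
t: 11.25
eef_pos: [0.5259, -0.2144, 0.3303]
tcp_rot: [-3.141, 0.002, 2.885]
contact_force: [0.3, 0.5, -2.1]
gripper_width: 0.0155
grip_force: 61.2
```

The gate has flicked shut: the push force has gone and only the weight is left. Now I'll tug it up gently.

Emit:
drive_tool(
  translation=[
    [0, 0, -0.1],
    [0, 0, -0.2],
    [0, 0, -0.3],
    [0, 0, -0.4],
    [0, 0, -0.5],
    [0, 0, -0.6],
    [0, 0, -0.7],
    [0, 0, -0.7],
  ],
  spin=[0, 0, 0, 0, 0, 0, 0, 0],
  jaw=[-1, -1, -1, -1, -1, -1, -1, -1],
)

```text
t: 12.25
eef_pos: [0.5254, -0.2143, 0.3373]
tcp_rot: [-3.142, 0.0, 2.885]
contact_force: [-0.7, -0.6, -1.5]
gripper_width: 0.0154
grip_force: 61.2
```

Emit:
drive_tool(
  translation=[
    [0, 0, -0.03],
    [0, 0, -0.06],
    [0, 0, -0.09],
    [0, 0, -0.12],
    [0, 0, -0.15],
    [0, 0, -0.15],
    [0, 0, -0.15],
    [0, 0, -0.15],
  ],
  spin=[0, 0, 0, 0, 0, 0, 0, 0],
  jaw=[-1, -1, -1, -1, -1, -1, -1, -1],
)

```text
t: 13.25
eef_pos: [0.5253, -0.2143, 0.3387]
tcp_rot: [3.142, -0.0, 2.885]
contact_force: [0.3, -0.9, -0.8]
gripper_width: 0.0151
grip_force: 61.2
```

Emit:
drive_tool(
  translation=[
    [0, 0, -0.02],
    [0, 0, -0.04],
    [0, 0, -0.06],
    [0, 0, -0.08],
    [0, 0, -0.1],
    [0, 0, -0.1],
    [0, 0, -0.1],
    [0, 0, -0.1],
  ],
  spin=[0, 0, 0, 0, 0, 0, 0, 0],
  jaw=[-1, -1, -1, -1, -1, -1, -1, -1],
)

```text
t: 14.25
eef_pos: [0.5253, -0.2143, 0.3397]
tcp_rot: [3.142, 0.0, 2.885]
contact_force: [-0.6, -0.3, -1.5]
gripper_width: 0.0156
grip_force: 61.2
```

Emit:
drive_tool(
  translation=[
    [0, 0, -0.02],
    [0, 0, -0.04],
    [0, 0, -0.06],
    [0, 0, -0.08],
    [0, 0, -0.1],
    [0, 0, -0.1],
    [0, 0, -0.1],
    [0, 0, -0.1],
  ],
  spin=[0, 0, 0, 0, 0, 0, 0, 0],
  jaw=[-1, -1, -1, -1, -1, -1, -1, -1],
)

```text
t: 15.25
eef_pos: [0.5254, -0.2142, 0.3407]
tcp_rot: [3.142, -0.0, 2.885]
contact_force: [0.6, 0.4, -1.4]
gripper_width: 0.0152
grip_force: 61.2
```

Emit:
drive_tool(
  translation=[
    [0, 0, -0.02],
    [0, 0, -0.04],
    [0, 0, -0.06],
    [0, 0, -0.08],
    [0, 0, -0.1],
    [0, 0, -0.1],
    [0, 0, -0.1],
    [0, 0, -0.1],
  ],
  spin=[0, 0, 0, 0, 0, 0, 0, 0],
  jaw=[-1, -1, -1, -1, -1, -1, -1, -1],
)

```text
t: 16.25
eef_pos: [0.5253, -0.2142, 0.3417]
tcp_rot: [3.142, -0.0, 2.885]
contact_force: [-0.1, -0.2, -2.4]
gripper_width: 0.0154
grip_force: 61.2
```

Emit:
drive_tool(
  translation=[
    [0, 0, -0.02],
    [0, 0, -0.04],
    [0, 0, -0.06],
    [0, 0, -0.08],
    [0, 0, -0.08],
    [0, 0, -0.08],
    [0, 0, -0.08],
    [0, 0, -0.08],
  ],
  spin=[0, 0, 0, 0, 0, 0, 0, 0],
  jaw=[-1, -1, -1, -1, -1, -1, -1, -1],
)

```text
t: 17.25
eef_pos: [0.5254, -0.2143, 0.3425]
tcp_rot: [-3.142, 0.0, 2.885]
contact_force: [0.4, -0.6, -1.8]
gripper_width: 0.0154
grip_force: 61.2
```

Emit:
drive_tool(
  translation=[
    [0, 0, -0.02],
    [0, 0, -0.04],
    [0, 0, -0.06],
    [0, 0, -0.08],
    [0, 0, -0.1],
    [0, 0, -0.1],
    [0, 0, -0.1],
    [0, 0, -0.1],
  ],
  spin=[0, 0, 0, 0, 0, 0, 0, 0],
  jaw=[-1, -1, -1, -1, -1, -1, -1, -1],
)

```text
t: 18.25
eef_pos: [0.5253, -0.2142, 0.3433]
tcp_rot: [3.142, -0.0, 2.885]
contact_force: [0.7, -0.5, -7.5]
gripper_width: 0.0153
grip_force: 60.8
```

Emit:
drive_tool(
  translation=[
    [0, 0, -0.02],
    [0, 0, -0.04],
    [0, 0, -0.06],
    [0, 0, -0.08],
    [0, 0, -0.08],
    [0, 0, -0.08],
    [0, 0, -0.08],
    [0, 0, -0.08],
  ],
  spin=[0, 0, 0, 0, 0, 0, 0, 0],
  jaw=[-1, -1, -1, -1, -1, -1, -1, -1],
)

```text
t: 19.25
eef_pos: [0.5252, -0.2142, 0.3438]
tcp_rot: [3.141, -0.001, 2.885]
contact_force: [4.3, -2.3, -23.6]
gripper_width: 0.0154
grip_force: 58.7
```

The tug reached about 22 N, so I'll back off now and lower to just above the crown's seat.

Emit:
drive_tool(
  translation=[
    [0, 0, 0.2],
    [0, 0, 0.45],
    [0, 0, 0.7],
    [0, 0, 0.95],
    [0, 0, 1.2],
    [0, 0, 1.45],
    [0, 0, 1.7],
    [0, 0, 1.8],
  ],
  spin=[0, 0, 0, 0, 0, 0, 0, 0],
  jaw=[-1, -1, -1, -1, -1, -1, -1, -1],
)

```text
t: 20.25
eef_pos: [0.5253, -0.2142, 0.326]
tcp_rot: [3.142, -0.0, 2.885]
contact_force: [0.2, 0.0, -1.4]
gripper_width: 0.0156
grip_force: 61.3
```

Emit:
drive_tool(
  translation=[
    [0, 0, 0.02],
    [0, 0, 0.04],
    [0, 0, 0.06],
    [0, 0, 0.08],
    [0, 0, 0.08],
    [0, 0, 0.08],
    [0, 0, 0.08],
    [0, 0, 0.08],
  ],
  spin=[0, 0, 0, 0, 0, 0, 0, 0],
  jaw=[-1, -1, -1, -1, -1, -1, -1, -1],
)

```text
t: 21.25
eef_pos: [0.5254, -0.2143, 0.3255]
tcp_rot: [-3.142, -0.0, 2.885]
contact_force: [0.3, -0.4, -2.0]
gripper_width: 0.0153
grip_force: 61.3
```

Emit:
drive_tool(
  translation=[
    [0, 0, 0.02],
    [0, 0, 0.04],
    [0, 0, 0.06],
    [0, 0, 0.08],
    [0, 0, 0.08],
    [0, 0, 0.08],
    [0, 0, 0.08],
    [0, 0, 0.08],
  ],
  spin=[0, 0, 0, 0, 0, 0, 0, 0],
  jaw=[-1, -1, -1, -1, -1, -1, -1, -1],
)

```text
t: 22.25
eef_pos: [0.5254, -0.2143, 0.3247]
tcp_rot: [3.142, 0.0, 2.885]
contact_force: [0.4, 0.5, -1.5]
gripper_width: 0.0155
grip_force: 61.3
```

Emit:
drive_tool(
  translation=[
    [0, 0, 0.02],
    [0, 0, 0.04],
    [0, 0, 0.06],
    [0, 0, 0.06],
    [0, 0, 0.06],
    [0, 0, 0.06],
    [0, 0, 0.06],
    [0, 0, 0.06],
  ],
  spin=[0, 0, 0, 0, 0, 0, 0, 0],
  jaw=[-1, -1, -1, -1, -1, -1, -1, -1],
)

```text
t: 23.25
eef_pos: [0.5254, -0.2143, 0.3241]
tcp_rot: [-3.142, 0.0, 2.885]
contact_force: [0.9, 0.0, -1.2]
gripper_width: 0.0151
grip_force: 61.3
```

Emit:
drive_tool(
  translation=[
    [0, 0, 0],
    [0, 0, 0],
    [0, 0, 0],
    [0, 0, 0],
    [0, 0, 0],
    [0, 0, 0],
    [0, 0, 0],
    [0, 0, 0],
  ],
  spin=[0, 0, 0, 0, 0, 0, 0, 0],
  jaw=[-0.62, -0.6, -0.57, -0.54, -0.5, -0.4, -0.2, 0],
)

```text
t: 24.25
eef_pos: [0.5253, -0.2142, 0.3241]
tcp_rot: [-3.142, 0.0, 2.885]
contact_force: [-0.3, 0.2, -0.0]
gripper_width: 0.0428
grip_force: 0.0
```

Emit:
drive_tool(
  translation=[
    [0, 0, 0],
    [0, 0, 0],
    [0, 0, 0],
    [0, 0, -0.5],
    [0, 0, -1.5],
    [0, 0, -3],
    [0, 0, -5],
    [0, 0, -8],
  ],
  spin=[0, 0, 0, 0, 0, 0, 0, 0],
  jaw=[0.1, 0.2, 0.2, 0.2, 0.2, 0.2, 0.2, 0.2],
)

```text
t: 25.25
eef_pos: [0.5251, -0.2142, 0.4053]
tcp_rot: [3.142, -0.001, 2.885]
contact_force: [0.5, -0.4, 0.9]
gripper_width: 0.0511
grip_force: 0.0
```

Emit:
drive_tool(
  translation=[
    [0, 0, -4],
    [0, 3, -8],
    [0, 6, -10],
    [0, 10, -10],
    [0, 14, -10],
    [0, 18, -10],
    [0, 20, -10],
    [0, 20, -10],
  ],
  spin=[0, 0, 0, 0, 0, 0, 0, 0],
  jaw=[0.2, 0.2, 0.2, 0.2, 0.2, 0.2, 0.2, 0.2],
)

```text
t: 26.25
eef_pos: [0.5762, -0.0199, 0.5048]
tcp_rot: [-3.142, 0.001, 2.887]
contact_force: [0.1, -0.1, 0.2]
gripper_width: 0.0515
grip_force: 0.0
```

```bash
python3 - <<'E'
from h import *
s=grab('side');t=grab('top')
a=cv2.resize(s['image'][220:320,290:410,::-1],(480,400),interpolation=cv2.INTER_CUBIC)
b=cv2.resize(t['image'][200:300,400:480,::-1],(320,400),interpolation=cv2.INTER_CUBIC)
cv2.imwrite('pics/c4.png',cv2.convertScaleAbs(np.hstack([a,b]),alpha=1.5))
E
```

```text
(no output)
```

View pics/c4.png

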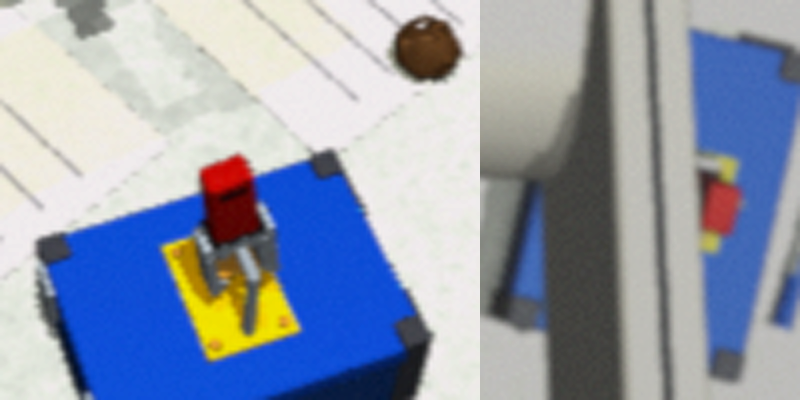

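The side view shows the hook upright on the bar: red handle at (230,195), legs on either side of the bar at (245,260), and the gripper clear. I'll wait for it to settle and check for swing.

Emit:
drive_tool(
  translation=[
    [0, 0, 0],
    [0, 0, 0],
    [0, 0, 0],
    [0, 0, 0],
    [0, 0, 0],
    [0, 0, 0],
    [0, 0, 0],
    [0, 0, 0],
  ],
  spin=[0, 0, 0, 0, 0, 0, 0, 0],
  jaw=[0.2, 0.2, 0.2, 0.2, 0.2, 0.2, 0.2, 0.2],
)

```text
t: 27.35
eef_pos: [0.5761, -0.0208, 0.5041]
tcp_rot: [3.142, 0.0, 2.885]
contact_force: [-0.1, 0.7, -0.5]
gripper_width: 0.0512
grip_force: 0.0
```

```bash
python3 - <<'E'
from h import *
for i in range(6):
    I=grab('side')['image'][250:300,330:370].astype(int)
    m=(I[...,0]>60)&(I[...,1]<40)&(I[...,2]<40)
    print(np.argwhere(m).mean(0).round(2),m.sum())
print(ctrl.close_job())
E
```

```text
[14.61 16.28] 94
[14.79 16.43] 96
[15.01 16.59] 100
[14.85 16.49] 98
[15.   16.46] 99
[14.79 16.38] 95
the job is handed in; nothing more can be done
None
```

The hook hangs upright and at rest on the eye's bar with the gate shut under it, after a tug that peaked at about 22 N (above the 5–10 N asked, under the 25 N limit); the job is handed in, but no verdict came back.

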